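# Swap spent and charged battery packs on the test bench

### The arm

A 6-joint arm with a two-finger parallel gripper is mounted at the origin on the work surface. World frame = base frame: x ahead of the robot, y to its left, z up, the work surface at z = 0. Lengths are in m, angles in degrees, forces in N, time in s.
With the tool pointing down it reaches from about 0.4 to 0.825 m from the base axis. Payload 7 kg.
Tool frame: the origin (TCP) lies on the centre line of the jaws, within the pads' length; the fingertips stand r.tip_reach ahead of it and the grasp point (between the pads) is the TCP (r.tip_reach is the distance from the TCP to the fingertips, in m); z points along the fingers, y is the line along which they close (so a half turn about z gives the same grasp; the last joint's range is limited). The gripper opens to 88 mm and grips with 3 to 60 N. Pads are 19 mm wide; open, the fingers measure 130 mm over their backs; the gripper's body (78 mm by 193 mm) begins 47 mm behind the grasp point.
Start: joints at [-58.035, 20.546, 0.682, 0, -70.136, -16.507], TCP at [0.18, -0.651, 0.246] pointing down, gripper open.
Joint ranges: [-176.03, 176.03], [-82.01, 121.73], [-58.28, 71.71], [-173.87, 95.51], [-174.79, -0.11], [-173.66, 173.66]. Speed limits (degrees/s): [136.94, 136.94, 172.46, 180, 180, 180].

### API

Orientations are given as [roll, pitch, yaw] about the fixed x, y, z axes, in that order (R = Rz(yaw) Ry(pitch) Rx(roll)).
In Python, from plant import sensors, cams, r gives the robot as it stands.
- The arm moves only by the tool drive_tool, never from a script. Its argument "rows" is a list of rows, each an object of numbers: "fingers": the gripper's target within -1 to 1 (fully open at 1, half-way at 0, shut at -1); "x", "y", "z": the shift along the tool's x, y, z in m; "spin": the turn about the tool's z in rad. A call has 1 to 10 rows; each row is the pose to reach, as a shift and turn from the pose commanded when the call began, along the tool's axes at that moment; what a row does not reach only later rows make up. A row lasts 1/8 s, in which the tool goes at most 62.5 mm and 10.7 degrees, less where a joint would pass 70% of its speed; a pose out of reach is approached as far as the arm can. A call with a gripper value outside its range is refused whole. The fingers move at their own pace and stop on an object; "newtons" is the grip in N (left out, the last holds). Time passes only in rows, so rows that repeat a pose let the fingers close. It gives the time, the measured TCP pose, the force, the opening and the grip force at its end, in the units of the state.
- sensors.get_state(): the state, without advancing time (a new reading comes with each control period).
- cams.capture(name): name is "scene" or "top"; returns a dict with "pixels" (420x560x3 uint8, red, green, blue), "intrinsics" (3x3 intrinsics, pixels), "eye" and "orientation" of the camera in the world. Camera axes: x right, y up, looking along -z (the intrinsics and any distortion apply to the point x, -y, -z); pixel columns grow to the right and rows downward; lengths in m; the calibration is good to about 2 mm. A picture is of the moment at which its call begins. There is no depth.
- r.close_job(): hands the job in; it is judged then, once.
The state is a dict: "time_s": time; "joints": joint angles; "qd": joint speeds; "joint_torque": joint torques, N m; "tcp_pos": TCP position; "eef_rot": TCP orientation; "contact_force": force on the tool from outside, world axes, zero at the start; "moment": the same for the moment, N m; "gripper_width": finger opening in m; "gripper_force": force on a finger pad.
Only numpy, scipy, OpenCV 4.12 (cv2) and the standard library are available. Lean on these libraries where they do the work, as an engineer would, in place of code of your own. Each camera call takes 0.05 s, during which the arm holds its last target. There are 200 camera calls.

### The job

Both portable instruments have run flat, so exchange their battery packs: the charged pack in the large charger goes into the data logger and the logger's spent pack into that charger, and likewise the small packs between the power meter and the small charger. The empty foam pad is free for parking a pack meanwhile; set packs down rather than dropping them, leave all four seated flat in their bays, and leave the white bottle standing where it is.

Things in the scene. Friction and masses are not known exactly. Their poses are not given: they have to be found in the camera images.
- big_spent: Battery pack lying flat: grey block, black end caps, pale label on top; 80 mm long (own x), 50 wide (own y), 46 tall, about 0.3 kg. Origin: centre of underside, z up. Fits its bay either way round (half turn). The spent large pack: the one in the data logger at the start.
- big_charged: Battery pack lying flat: grey block, black end caps, pale label on top; 80 mm long (own x), 50 wide (own y), 46 tall, about 0.3 kg. Origin: centre of underside, z up. Fits its bay either way round (half turn). The charged large pack: the one in the large charger at the start; looks like the spent one.
- small_spent: Battery pack lying flat: grey block, black end caps, pale label on top; 60 mm long (own x), 32 wide (own y), 46 tall, about 0.15 kg. Origin: centre of underside, z up. Fits its bay either way round (half turn). The spent small pack: the one in the power meter at the start.
- small_charged: Battery pack lying flat: grey block, black end caps, pale label on top; 60 mm long (own x), 32 wide (own y), 46 tall, about 0.15 kg. Origin: centre of underside, z up. Fits its bay either way round (half turn). The charged small pack: the one in the small charger at the start; looks like the spent one.
- logger: Data logger for the large pack: metal case, x from -58 to +88 mm, 120 wide; three green terminal blocks (8 mm high) on the deck at its +x end. Open bay centred over the origin, 92 x 62 mm (long side along x, 6 mm play round the pack), floor 42, rim 52 mm above the bench. Origin on the bench under the bay's centre, z up. Fixed; place varies, yaw within 0.3 rad.
- meter: RF power meter on its face, for the small pack: light grey case, black ribbed sides, x from -56 to +78 mm, 92 wide; wire bail and brass connector at its +x end. Open bay centred over the origin, 72 x 44 mm (long side along x, 6 mm play round the pack), floor 34, rim 44 mm above the bench. Origin on the bench under the bay's centre, z up. Fixed; place varies, yaw within 0.3 rad.
- charger_big: Large charger, for the large pack: plain black base 128 mm (x) by 96, sloping toe with a white light window at its -x end. Open bay centred over the origin, 92 x 62 mm (long side along x, 6 mm play round the pack), floor 26, rim 36 mm above the bench. Origin on the bench under the bay's centre, z up. Fixed; place varies, yaw within 0.3 rad.
- charger_small: Small charger, for the small pack: plain black base 100 mm (x) by 80, sloping toe with a white light window at its -x end. Open bay centred over the origin, 72 x 44 mm (long side along x, 6 mm play round the pack), floor 26, rim 36 mm above the bench. Origin on the bench under the bay's centre, z up. Fixed; place varies, yaw within 0.3 rad.
- pad: Empty black foam pad, 124 mm (own x) by 136 mm (own y), flat top 10 mm above the bench, on a thin metal tray: the free spot for parking a pack. Origin on the bench under its centre. Fixed; place varies.
- bottle: White closed plastic bottle, 44 mm across, 100 mm tall, standing loose among the equipment. Origin at the centre of its underside, z up.
There are look-alikes about, which are no part of the job. Leave any turquoise or yellow look-alike of the small_spent alone.

How it is judged:
By the outcome, as a careful person would: the job done as asked, in the order asked, and still so for the second after the job is handed in, with the robot touching nothing.
It also fails if it takes over 141 s, if anything falls off the work surface, if the arm or the gripper's body presses on something with over 40 N, if the wrist force passes 120 N, or if a joint passes its speed limit or range.

## Working session

There is one attempt and no reset: what is moved stays moved. The work goes in short steps, Python scripts to look and compute and a tool call to move; the robot and the scene stay as the last step left them, time stands still between calls to the robot, and variables do not carry over. Pictures are saved under pics/ and viewed, at most 14 in all, crops included, and the job is handed in when it is done.

Besides the shell and the picture viewer there is one more tool, called after "Call:" as a command line: name --argument value ..., lists and objects as JSON in quotes. drive_tool: Moves the arm, as the interface text tells. Its arguments: {"type":"object","properties":{"rows":{"type":"array"},"newtons":{"type":"number"}},"required":["rows"]}

```bash
ls; mkdir -p pics; python3 - <<'E'
from plant import sensors, cams, r
import cv2
s=sensors.get_state(); print({k:s[k] for k in('time_s','tcp_pos','eef_rot','gripper_width','contact_force')}, r.tip_reach)
for n in('top','scene'):
    c=cams.capture(n); cv2.imwrite(f'pics/{n}0.png',c['pixels'][:,:,::-1]); print(n,c['intrinsics'],c['eye'],c['orientation'],[k for k in c])
E
```

```text
pics
{'time_s': 0.0, 'tcp_pos': array([ 0.1797446 , -0.65016473,  0.24462285]), 'eef_rot': array([ 1.79905847e+02, -1.00515133e-02, -1.64548855e+02]), 'gripper_width': 0.08741649411316885, 'contact_force': array([ 0.36951065,  0.11018467, -0.0666238 ])} 0.019
top [[394.42453557   0.         278.30430406]
 [  0.         394.42453557 203.35161501]
 [  0.           0.           1.        ]] [0.34876061 0.03234443 0.93228738] [ 1.37821932e+01  7.03036377e-02 -9.15496056e+01] ['pixels', 'intrinsics', 'eye', 'orientation']
scene [[433.02959342   0.         281.75745799]
 [  0.         433.02959342 205.1441514 ]
 [  0.           0.           1.        ]] [ 0.93717523 -0.42607656  1.07251762] [30.77299145 -0.16305827 41.2858275 ] ['pixels', 'intrinsics', 'eye', 'orientation']
```

View pics/top0.png

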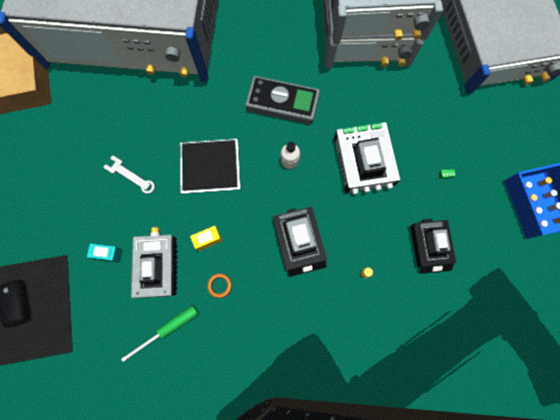

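View pics/scene0.png

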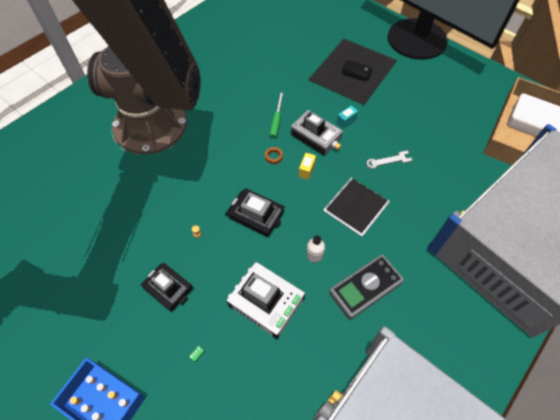

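The top view shows the logger (368,157), large charger (300,240), small charger (435,245), meter (152,265), pad (210,165) and bottle (290,155). The decoys are turquoise (102,252) and yellow (205,237). The scene view shows the same layout, with the logger at (265,297), large charger (256,210), small charger (167,285) and meter (317,130).

```bash
cat > h.py <<'E'
import numpy as np, cv2
from scipy.spatial.transform import Rotation as Ro
from plant import sensors, cams, r
def shot(n,save=None):
    c=cams.capture(n)
    if save: cv2.imwrite(f'pics/{save}.png',c['pixels'][:,:,::-1])
    return c
def ray(c,uv,z):
    uv=np.atleast_2d(uv).astype(float); K=c['intrinsics']
    d=np.c_[(uv[:,0]-K[0,2])/K[0,0],-(uv[:,1]-K[1,2])/K[1,1],-np.ones(len(uv))]
    d=d@Ro.from_euler('xyz',c['orientation'],degrees=True).as_matrix().T
    e=np.array(c['eye']); return (e+d*((z-e[2])/d[:,2])[:,None])[:,:2]
def pix(c,P):
    R=Ro.from_euler('xyz',c['orientation'],degrees=True).as_matrix(); q=(np.atleast_2d(P)-c['eye'])@R; K=c['intrinsics']
    return np.c_[K[0,0]*q[:,0]/-q[:,2]+K[0,2],-K[1,1]*q[:,1]/-q[:,2]+K[1,2]]
def blob(c,seed,z,f,half=45,s=4):
    """contour nearest the seed of mask f(hsv), on plane z: centre, (long,short) mm, yaw of long side"""
    x0,y0=int(seed[0])-half,int(seed[1])-half
    im=c['pixels'][max(y0,0):y0+2*half,max(x0,0):x0+2*half]
    im=cv2.resize(im,None,fx=s,fy=s,interpolation=cv2.INTER_CUBIC)
    m=f(cv2.cvtColor(im,cv2.COLOR_RGB2HSV).astype(int)).astype(np.uint8)
    cs,_=cv2.findContours(m,cv2.RETR_CCOMP,cv2.CHAIN_APPROX_NONE)
    sd=(np.array(seed)-[max(x0,0),max(y0,0)])*s
    cs=[k for k in cs if cv2.contourArea(k)>60*s]
    k=max(cs,key=lambda k:cv2.pointPolygonTest(k,tuple(map(float,sd)),True) if cv2.pointPolygonTest(k,tuple(map(float,sd)),True)<0 else 1e3-cv2.contourArea(k)/1e3)
    uv=(k[:,0]+.5)/s-.5+[max(x0,0),max(y0,0)]
    w=ray(c,uv,z)*1000
    (cx,cy),(a,b),_=rc=cv2.minAreaRect(w.astype(np.float32)); p=cv2.boxPoints(rc)
    e=max([p[1]-p[0],p[2]-p[1]],key=np.linalg.norm); yaw=np.degrees(np.arctan2(e[1],e[0]))
    return np.round([cx,cy,max(a,b),min(a,b),(yaw+90)%180-90,cv2.contourArea(k)/s/s],1)
lab=lambda h:(h[...,2]>150)&(h[...,1]<60)
E
python3 - <<'E'
from h import *
t=shot('top'); s=shot('scene')
for n,a,b,z in [('logger',(371,155),(264,288),.088),('chB',(302,236),(256,206),.072),('chS',(438,240),(165,281),.072),('meter',(148,267),(315,124),.08)]:
    for th in(150,190):
        f=lambda h:(h[...,2]>th)&(h[...,1]<60)
        print(n,th,blob(t,a,z,f,25),blob(s,b,z,f,25))
dk=lambda h:h[...,2]<60
print('pad',blob(t,(210,165),.01,dk))
print('bottle cap top', ray(t,(291,147),.1),ray(s,(317,240),.1))
# crop montage
g=[cv2.resize(t['pixels'][y-40:y+40,x-40:x+40],(300,300),interpolation=cv2.INTER_CUBIC) for x,y in[(370,157),(300,240)]]
g2=[cv2.resize(t['pixels'][y-40:y+40,x-40:x+40],(300,300),interpolation=cv2.INTER_CUBIC) for x,y in[(435,245),(152,265)]]
cv2.imwrite('pics/m1.png',np.vstack([np.hstack(g),np.hstack(g2)])[:,:,::-1])
E
```

```text
logger 150 [ 6.6530e+02 -1.8320e+02  1.2010e+02  1.1410e+02 -1.6000e+00  1.7106e+03] [ 676.8 -179.9  133.3   85.5    7.  1191.2]
logger 190 [ 665.3 -187.9   44.7   35.1    8.9  266.2] [ 664.4 -188.3   43.5   34.7    8.5  236.8]
chB 150 [489.7 -19.9  66.2  49.3  13.5 619.5] [489.7 -19.5  60.4  43.2  13.4 266.9]
chB 190 [489.2 -18.4  63.2  42.2  13.  378.4] [489.  -18.4  43.7  35.4  14.9 168. ]
chS 150 [ 467.5 -327.4   44.6   28.5    3.2  225.7] [ 466.8 -329.    40.8   27.     2.6  158.2]
chS 190 [ 467.9 -328.    34.2   24.7    4.2  156.7] [ 466.6 -328.6   31.9   22.7    3.1  109.6]
meter 150 [4.2680e+02 3.0390e+02 1.1050e+02 8.3200e+01 1.8000e+00 1.9047e+03] [423.1 315.3  38.3  30.3   1.5  85.6]
meter 190 [422.6 313.8  33.8  23.5   2.8 164.8] [422.4 315.1  32.6  24.6   3.1  58. ]
pad [ 677.8  195.7  129.7  119.4  -87.7 2347.4]
bottle cap top [[ 0.68267643 -0.00426199]] [[ 0.68990146 -0.00701199]]
```

View pics/m1.png

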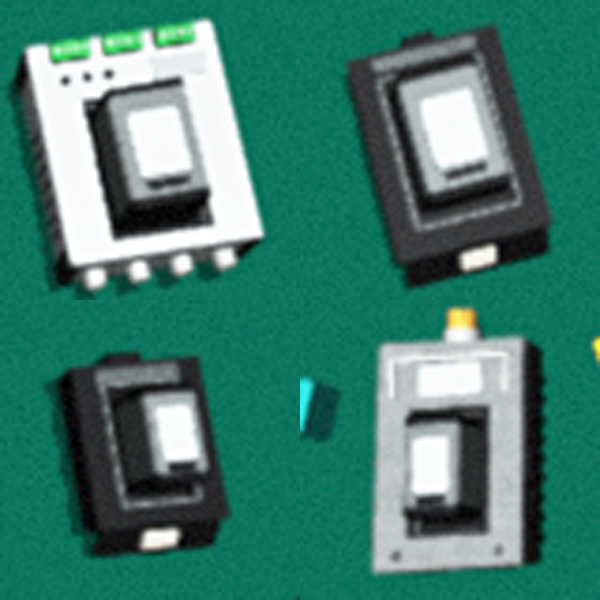

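Both views agree to about 2 mm at the expected heights. The four close-ups (600x600 montage) show each pack in its bay with a pale label near the centre of its top. I'll start with the large charger's pack.

```bash
cat >> h.py <<'E'
def go(x,y,z,yaw=None,fr=None):
    """shift in tool axes (m, rad) from the measured pose, or from fr=(x,y,z,yaw), to a world target in mm/deg"""
    s=sensors.get_state(); p=s['tcp_pos']*1000; w=s['eef_rot'][2]
    if fr: p,w=np.array(fr[:3],float),fr[3]
    yaw=w if yaw is None else yaw
    R=Ro.from_euler('xyz',[180,0,w],degrees=True).as_matrix()
    dw=(yaw-w+90)%180-90
    print(np.round(R.T@(np.array([x,y,z])-p)/1000,4),'spin',round(-np.radians(dw),4),'end yaw',round(w+dw,1))
E
python3 -c "
from h import *
go(489,-18,180,13.4); go(489,-18,180,13.4,(180,-651,246,-164.55))"
```

```text
[-0.4665  0.5271  0.065 ] spin 0.0358 end yaw -166.6
[-0.4665  0.5278  0.066 ] spin 0.0358 end yaw -166.6
```

Call:
drive_tool --rows '[{"x": -0.4665,"y": 0.5275,"z": 0.065,"spin": 0.036,"fingers": 1},{"x": -0.4665,"y": 0.5275,"z": 0.065,"spin": 0.036,"fingers": 1},{"x": -0.4665,"y": 0.5275,"z": 0.065,"spin": 0.036,"fingers": 1},{"x": -0.4665,"y": 0.5275,"z": 0.065,"spin": 0.036,"fingers": 1},{"x": -0.4665,"y": 0.5275,"z": 0.065,"spin": 0.036,"fingers": 1},{"x": -0.4665,"y": 0.5275,"z": 0.065,"spin": 0.036,"fingers": 1},{"x": -0.4665,"y": 0.5275,"z": 0.065,"spin": 0.036,"fingers": 1},{"x": -0.4665,"y": 0.5275,"z": 0.065,"spin": 0.036,"fingers": 1},{"x": -0.4665,"y": 0.5275,"z": 0.065,"spin": 0.036,"fingers": 1},{"x": -0.4665,"y": 0.5275,"z": 0.065,"spin": 0.036,"fingers": 1}]'

```text
time_s: 1.45
tcp_pos: [0.4536, -0.0893, 0.1883]
eef_rot: [-180.0, 0.1, -166.6]
contact_force: [1.8, -0.0, -1.0]
gripper_width: 0.0873
gripper_force: 0.0
```

Call:
drive_tool --rows '[{"fingers": 1}]'

```text
invalid input
```

```bash
python3 -c "
from h import *
go(489,-18.5,180,13.4); print(sensors.get_state()['time_s'])"
```

```text
[-0.0509  0.0606  0.0083] spin 0.0003 end yaw -166.6
1.45
```

Call:
drive_tool --rows '[{"x": -0.051,"y": 0.0605,"z": 0.008,"spin": 0,"fingers": 1},{"x": -0.051,"y": 0.0605,"z": 0.008,"spin": 0,"fingers": 1},{"x": -0.051,"y": 0.0605,"z": 0.03,"spin": 0,"fingers": 1},{"x": -0.051,"y": 0.0605,"z": 0.03,"spin": 0,"fingers": 1}]'

```text
time_s: 1.95
tcp_pos: [0.4873, -0.0211, 0.1568]
eef_rot: [-180.0, -0.2, -166.6]
contact_force: [-1.1, -0.0, 0.4]
gripper_width: 0.0876
gripper_force: 0.0
```

```bash
python3 -c "
from h import *
go(489,-18.5,62,13.4)"
```

```text
[-0.0023  0.0021  0.0948] spin -0.0002 end yaw -166.6
```

Call:
drive_tool --rows '[{"x": -0.002,"y": 0.002,"z": 0.04,"spin": 0,"fingers": 1},{"x": -0.002,"y": 0.002,"z": 0.07,"spin": 0,"fingers": 1},{"x": -0.002,"y": 0.002,"z": 0.0945,"spin": 0,"fingers": 1},{"x": -0.002,"y": 0.002,"z": 0.0945,"spin": 0,"fingers": 1},{"x": -0.002,"y": 0.002,"z": 0.0945,"spin": 0,"fingers": -1},{"x": -0.002,"y": 0.002,"z": 0.0945,"spin": 0,"fingers": -1},{"x": -0.002,"y": 0.002,"z": 0.0945,"spin": 0,"fingers": -1},{"x": -0.002,"y": 0.002,"z": 0.0945,"spin": 0,"fingers": -1},{"x": -0.002,"y": 0.002,"z": 0.0945,"spin": 0,"fingers": -1}]' --newtons 25

```text
time_s: 3.08
tcp_pos: [0.4903, -0.0183, 0.064]
eef_rot: [-180.0, 0.0, -166.6]
contact_force: [-1.6, -1.2, 4.5]
gripper_width: 0.0501
gripper_force: 25.0
```

```bash
python3 -c "
from h import *
go(489,-18.5,180,13.4)
go(675,205,180,2,(489,-18.5,180,-166.6))"
```

```text
[ 1.30e-03  1.00e-04 -1.16e-01] spin 0.0002 end yaw -166.6
[-0.2327  0.1743  0.    ] spin 0.199 end yaw -178.0
```

Call:
drive_tool --rows '[{"x": 0,"y": 0,"z": -0.04,"spin": 0,"fingers": -1},{"x": 0,"y": 0,"z": -0.09,"spin": 0,"fingers": -1},{"x": -0.03,"y": 0.02,"z": -0.11,"spin": 0.05,"fingers": -1},{"x": -0.075,"y": 0.055,"z": -0.11,"spin": 0.1,"fingers": -1},{"x": -0.12,"y": 0.09,"z": -0.11,"spin": 0.15,"fingers": -1},{"x": -0.165,"y": 0.125,"z": -0.11,"spin": 0.2,"fingers": -1},{"x": -0.2,"y": 0.15,"z": -0.11,"spin": 0.2,"fingers": -1},{"x": -0.231,"y": 0.174,"z": -0.11,"spin": 0.2,"fingers": -1},{"x": -0.231,"y": 0.174,"z": -0.08,"spin": 0.2,"fingers": -1},{"x": -0.231,"y": 0.174,"z": -0.05,"spin": 0.2,"fingers": -1}]'

```text
time_s: 4.32
tcp_pos: [0.6738, 0.205, 0.1113]
eef_rot: [-180.0, -0.1, -178.1]
contact_force: [-0.6, -0.0, -3.1]
gripper_width: 0.0498
gripper_force: 25.0
```

```bash
python3 - <<'E'
from h import *
go(675,205,48,2)
t=shot('top','t2');s=shot('scene','s2')
g=[cv2.resize(c['pixels'][y-50:y+50,x-50:x+50],(400,400),interpolation=cv2.INTER_CUBIC) for c,x,y in[(t,300,240),(s,256,210)]]
cv2.imwrite('pics/m2.png',np.hstack(g)[:,:,::-1])
E
```

```text
[-0.0012 -0.      0.0633] spin -0.001 end yaw -178.0
```

View pics/m2.png

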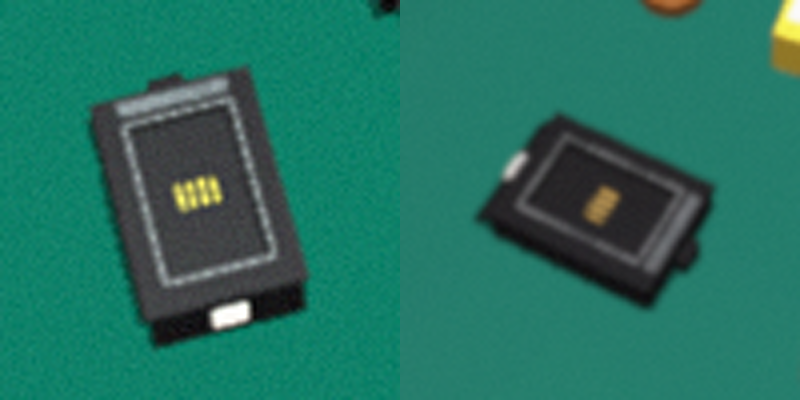

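The montage (top view on the left, scene on the right) shows the large charger bay empty. It has a pale outline on the rim and yellow contacts at the bay centre. I'll measure both while setting the pack on the pad.

Call:
drive_tool --rows '[{"x": -0.001,"y": 0,"z": 0.025,"spin": 0,"fingers": -1},{"x": -0.001,"y": 0,"z": 0.045,"spin": 0,"fingers": -1},{"x": -0.001,"y": 0,"z": 0.057,"spin": 0,"fingers": -1},{"x": -0.001,"y": 0,"z": 0.061,"spin": 0,"fingers": -1},{"x": -0.001,"y": 0,"z": 0.063,"spin": 0,"fingers": -1},{"x": -0.001,"y": 0,"z": 0.063,"spin": 0,"fingers": -1}]'

```text
time_s: 5.18
tcp_pos: [0.6758, 0.2047, 0.0512]
eef_rot: [180.0, 0.0, -178.1]
contact_force: [-0.7, 0.6, -3.5]
gripper_width: 0.0496
gripper_force: 25.0
```

```bash
python3 - <<'E'
from h import *
t=shot('top');s=shot('scene')
for th in(65,75,90):
    f=lambda h:~((h[...,2]>th)&(h[...,1]<100))
    print(th,blob(t,(294,252),.036,f,30),blob(s,(248,203),.036,f,30))
ye=lambda h:(h[...,1]>110)&(h[...,2]>110)&(h[...,0]<40)
for z in(.026,.028): print(blob(t,(299,238),z,ye,20),blob(s,(256,211),z,ye,20))
go(675,205,48,2)
E
```

```text
65 [486.2 -17.3  26.6  17.  -79.2  70.4] [ 449.3  -16.5  196.   174.2  -48.4 3252. ]
75 [488.4 -18.3  87.7  58.5  12.9 854.8] [ 449.3  -16.5  196.   174.2  -48.4 3412.1]
90 [487.9 -18.3  88.7  60.1  12.6 891.9] [ 449.3  -16.5  196.   174.2  -48.4 3514.9]
[487.7 -18.   26.3  16.1 -79.5  63.7] [486.4 -17.3  27.3  14.8 -80.3  37.2]
[487.4 -17.8  26.2  16.  -79.5  63.7] [487.3 -18.1  27.2  14.8 -80.3  37.2]
[0.0008 0.0003 0.0034] spin -0.001 end yaw -178.0
```

Call:
drive_tool --rows '[{"x": 0.0,"y": 0,"z": 0.002,"spin": 0,"fingers": -1},{"x": 0.0,"y": 0,"z": 0.003,"spin": 0,"fingers": -1},{"x": 0.0,"y": 0,"z": 0.003,"spin": 0,"fingers": -1}]'

```text
time_s: 5.65
tcp_pos: [0.6756, 0.2046, 0.0481]
eef_rot: [180.0, 0.0, -178.1]
contact_force: [-1.8, -0.1, 1.4]
gripper_width: 0.0497
gripper_force: 25.0
```

Call:
drive_tool --rows '[{"x": 0,"y": 0,"z": 0,"spin": 0,"fingers": 1},{"x": 0,"y": 0,"z": 0,"spin": 0,"fingers": 1},{"x": 0,"y": 0,"z": 0,"spin": 0,"fingers": 1},{"x": 0,"y": 0,"z": 0,"spin": 0,"fingers": 1},{"x": 0,"y": 0,"z": -0.05,"spin": 0,"fingers": 1},{"x": 0,"y": 0,"z": -0.11,"spin": 0,"fingers": 1}]'

```text
time_s: 6.4
tcp_pos: [0.6747, 0.2041, 0.1574]
eef_rot: [-179.9, -0.2, -178.1]
contact_force: [1.8, 0.9, 0.7]
gripper_width: 0.0874
gripper_force: 0.0
```

```bash
python3 - <<'E'
from h import *
t=shot('top');s=shot('scene')
print(pix(t,[[.675,.205,.056]]),pix(s,[[.675,.205,.056]]))
go(665.3,-188,150,8.7)
E
```

```text
[[201.64316431 159.40384289]] [[359.5535892  192.32818362]]
[ 0.0278 -0.3932  0.016 ] spin -0.1168 end yaw -171.3
```

Call:
drive_tool --rows '[{"x": 0.003,"y": -0.045,"z": -0.01,"spin": 0,"fingers": 1},{"x": 0.007,"y": -0.1,"z": -0.01,"spin": -0.04,"fingers": 1},{"x": 0.011,"y": -0.16,"z": -0.01,"spin": -0.08,"fingers": 1},{"x": 0.015,"y": -0.22,"z": -0.01,"spin": -0.117,"fingers": 1},{"x": 0.02,"y": -0.28,"z": -0.01,"spin": -0.117,"fingers": 1},{"x": 0.024,"y": -0.34,"z": -0.01,"spin": -0.117,"fingers": 1},{"x": 0.028,"y": -0.38,"z": -0.01,"spin": -0.117,"fingers": 1},{"x": 0.028,"y": -0.393,"z": 0.016,"spin": -0.117,"fingers": 1},{"x": 0.028,"y": -0.393,"z": 0.016,"spin": -0.117,"fingers": 1}]'

```text
time_s: 7.62
tcp_pos: [0.6591, -0.1902, 0.1394]
eef_rot: [179.9, -0.2, -171.5]
contact_force: [0.1, -0.0, -0.3]
gripper_width: 0.0878
gripper_force: 0.0
```

```bash
python3 - <<'E'
from h import *
t=shot('top','t3')
go(665.3,-188,78,8.7)
E
```

```text
[-0.0053  0.0006  0.0628] spin -0.0019 end yaw -171.3
```

View pics/t3.png

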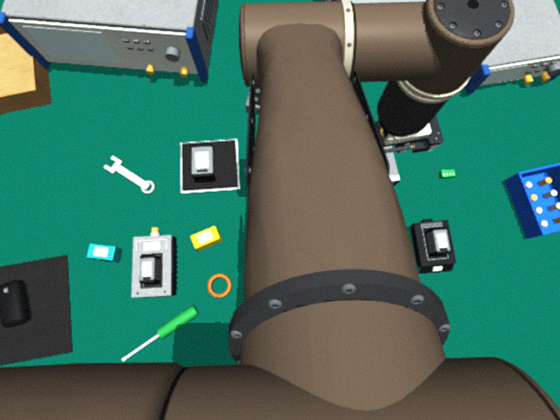

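The top view shows the charged large pack flat on the pad, with its label at (203,160). The gripper is over the logger, and the arm hides the bottle and the large charger. I'll take the spent large pack now.

Call:
drive_tool --rows '[{"x": -0.004,"y": 0.0005,"z": 0.02,"spin": -0.002,"fingers": 1},{"x": -0.0045,"y": 0.0005,"z": 0.045,"spin": -0.002,"fingers": 1},{"x": -0.0045,"y": 0.0005,"z": 0.061,"spin": -0.002,"fingers": 1},{"x": -0.0045,"y": 0.0005,"z": 0.061,"spin": -0.002,"fingers": 1},{"x": -0.0045,"y": 0.0005,"z": 0.061,"spin": -0.002,"fingers": -1},{"x": -0.0045,"y": 0.0005,"z": 0.061,"spin": -0.002,"fingers": -1},{"x": -0.0045,"y": 0.0005,"z": 0.061,"spin": -0.002,"fingers": -1},{"x": -0.0045,"y": 0.0005,"z": 0.061,"spin": -0.002,"fingers": -1},{"x": -0.0045,"y": 0.0005,"z": 0.061,"spin": -0.002,"fingers": -1}]'

```text
time_s: 8.8
tcp_pos: [0.6653, -0.1881, 0.081]
eef_rot: [-180.0, 0.0, -171.2]
contact_force: [-1.2, -0.1, 2.2]
gripper_width: 0.0501
gripper_force: 25.0
```

```bash
python3 - <<'E'
from h import *
go(665.3,-188,160,8.7)
go(488,-18.2,160,12.8)
E
```

```text
[-0.      0.0001 -0.079 ] spin 0.0009 end yaw -171.3
[ 0.1494  0.1949 -0.079 ] spin -0.0706 end yaw -167.2
```

Call:
drive_tool --rows '[{"x": 0,"y": 0,"z": -0.04,"spin": 0,"fingers": -1},{"x": 0,"y": 0,"z": -0.085,"spin": 0,"fingers": -1},{"x": 0.02,"y": 0.025,"z": -0.1,"spin": 0,"fingers": -1},{"x": 0.05,"y": 0.065,"z": -0.1,"spin": -0.02,"fingers": -1},{"x": 0.08,"y": 0.105,"z": -0.1,"spin": -0.05,"fingers": -1},{"x": 0.11,"y": 0.145,"z": -0.1,"spin": -0.07,"fingers": -1},{"x": 0.135,"y": 0.178,"z": -0.1,"spin": -0.07,"fingers": -1},{"x": 0.1495,"y": 0.195,"z": -0.09,"spin": -0.07,"fingers": -1},{"x": 0.1495,"y": 0.195,"z": -0.07,"spin": -0.07,"fingers": -1},{"x": 0.1495,"y": 0.195,"z": -0.06,"spin": -0.07,"fingers": -1}]'

```text
time_s: 10.05
tcp_pos: [0.4867, -0.018, 0.1396]
eef_rot: [180.0, -0.1, -167.2]
contact_force: [-0.1, 1.3, -3.7]
gripper_width: 0.05
gripper_force: 25.0
```

```bash
python3 - <<'E'
from h import *
t=shot('top','t4'); s=shot('scene','s4')
p=sensors.get_state()['tcp_pos']
print(pix(t,[p+[0,0,.008]]),pix(s,[p+[0,0,.008]]))
go(488,-18.2,65,12.8)
g=[cv2.resize(c['pixels'][y-50:y+50,x-50:x+50],(400,400),interpolation=cv2.INTER_CUBIC) for c,x,y in[(t,370,157),(s,264,297)]]
g2=[cv2.resize(c['pixels'][y-35:y+35,x-50:x+50],(400,280),interpolation=cv2.INTER_CUBIC) for c,x,y in[(t,300,240),(s,256,200)]]
cv2.imwrite('pics/m4.png',np.vstack([np.hstack(g),np.hstack(g2)])[:600,:,::-1])
E
```

```text
[[302.05451384 228.90184108]] [[253.5179459  187.36109472]]
[-0.0011 -0.0001  0.0744] spin -0.001 end yaw -167.2
```

View pics/m4.png

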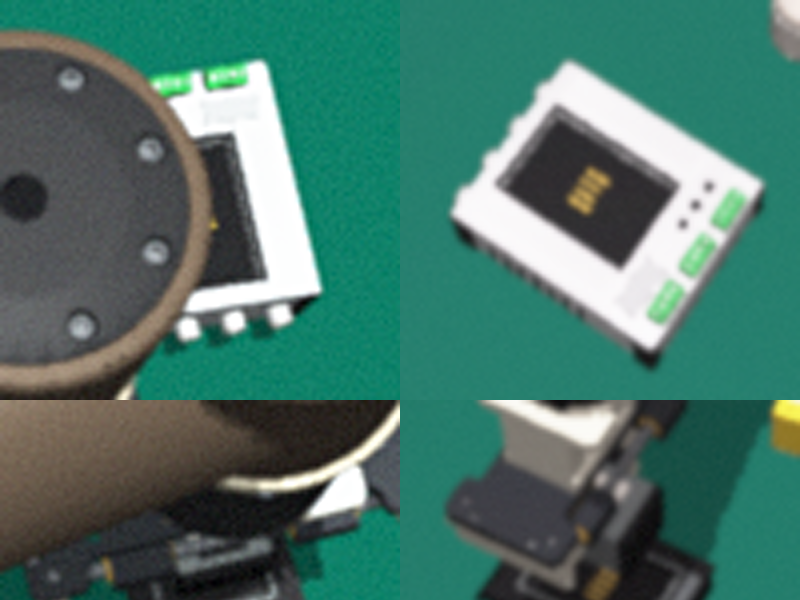

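The scene crop (top right) shows the empty logger bay clearly, with its opening centred near scene pixel (262,294). I'll lower the spent pack into the charger and measure that bay.

Call:
drive_tool --rows '[{"x": -0.001,"y": 0,"z": 0.025,"spin": 0,"fingers": -1},{"x": -0.001,"y": 0,"z": 0.05,"spin": 0,"fingers": -1},{"x": -0.001,"y": 0,"z": 0.065,"spin": 0,"fingers": -1},{"x": -0.001,"y": 0,"z": 0.072,"spin": 0,"fingers": -1},{"x": -0.001,"y": 0,"z": 0.075,"spin": 0,"fingers": -1},{"x": -0.001,"y": 0,"z": 0.075,"spin": 0,"fingers": -1}]'

```text
time_s: 10.9
tcp_pos: [0.4891, -0.0178, 0.066]
eef_rot: [-180.0, 0.0, -167.2]
contact_force: [0.1, 0.2, -3.3]
gripper_width: 0.0497
gripper_force: 25.0
```

```bash
python3 - <<'E'
from h import *
s=shot('scene')
for th in(90,130,160): print(blob(s,(254,298),.052,lambda h:h[...,2]<th,40))
print('case',blob(s,(264,320),.052,lambda h:h[...,2]>150,45))
ye=lambda h:(h[...,1]>90)&(h[...,2]>100)&(h[...,0]<40)
print('contacts',blob(s,(262,294),.043,ye,15))
go(488,-18.2,65,12.8)
E
```

```text
[ 666.1 -190.9   87.8   58.     7.6  775.1]
[ 664.4 -189.8   92.9   63.4    7.3  913.4]
[ 664.  -189.7   95.1   65.1    7.5  964.7]
case [ 676.9 -187.6  154.8  125.4    7.3 1842.8]
contacts [ 664.5 -189.5   28.1   17.6  -81.6   65.8]
[ 0.0012 -0.0002  0.0012] spin -0.0006 end yaw -167.2
```

Call:
drive_tool --rows '[{"x": 0.0005,"y": 0,"z": 0.001,"spin": 0,"fingers": -1},{"x": 0.0005,"y": 0,"z": 0.0025,"spin": 0,"fingers": -1},{"x": 0.0005,"y": 0,"z": 0.0025,"spin": 0,"fingers": -1}]'

```text
time_s: 11.32
tcp_pos: [0.4885, -0.0178, 0.0649]
eef_rot: [-180.0, 0.1, -167.2]
contact_force: [-6.5, 1.9, 16.3]
gripper_width: 0.05
gripper_force: 25.0
```

Call:
drive_tool --rows '[{"x": 0,"y": 0,"z": -0.001,"spin": 0,"fingers": 1},{"x": 0,"y": 0,"z": -0.001,"spin": 0,"fingers": 1},{"x": 0,"y": 0,"z": -0.001,"spin": 0,"fingers": 1},{"x": 0,"y": 0,"z": -0.001,"spin": 0,"fingers": 1},{"x": 0,"y": 0,"z": -0.05,"spin": 0,"fingers": 1},{"x": 0,"y": 0,"z": -0.1,"spin": 0,"fingers": 1}]'

```text
time_s: 12.08
tcp_pos: [0.4877, -0.0181, 0.1638]
eef_rot: [-180.0, -0.1, -167.2]
contact_force: [1.3, 0.7, 0.5]
gripper_width: 0.0869
gripper_force: 0.0
```

```bash
python3 - <<'E'
from h import *
t=shot('top');s=shot('scene')
f=lambda h:(h[...,2]>190)&(h[...,1]<60)
p=pix(t,[[.675,.205,.056]])[0];q=pix(s,[[.675,.205,.056]])[0]
print('pad',blob(t,p,.056,f,25),blob(s,q,.056,f,25))
go(675.5,204.6,150,2)
E
```

```text
pad [678.8 205.4  54.   44.    0.8 367.5] [674.9 205.6  43.9  35.5   2.3 156.9]
[-0.2289  0.1755  0.0184] spin 0.189 end yaw -178.0
```

Call:
drive_tool --rows '[{"x": -0.04,"y": 0.03,"z": 0,"spin": 0.04,"fingers": 1},{"x": -0.085,"y": 0.065,"z": 0,"spin": 0.09,"fingers": 1},{"x": -0.13,"y": 0.1,"z": 0,"spin": 0.14,"fingers": 1},{"x": -0.175,"y": 0.135,"z": 0,"spin": 0.189,"fingers": 1},{"x": -0.21,"y": 0.162,"z": 0.018,"spin": 0.189,"fingers": 1},{"x": -0.229,"y": 0.1755,"z": 0.03,"spin": 0.189,"fingers": 1},{"x": -0.229,"y": 0.1755,"z": 0.04,"spin": 0.189,"fingers": 1},{"x": -0.229,"y": 0.1755,"z": 0.04,"spin": 0.189,"fingers": 1}]'

```text
time_s: 13.18
tcp_pos: [0.6717, 0.2031, 0.1215]
eef_rot: [-179.9, -0.2, -178.1]
contact_force: [0.4, -0.5, -0.5]
gripper_width: 0.0876
gripper_force: 0.0
```

```bash
python3 - <<'E'
from h import *
go(675.5,204.8,48,2)
E
```

```text
[-0.0039  0.0015  0.0735] spin -0.0014 end yaw -178.0
```

Call:
drive_tool --rows '[{"x": -0.003,"y": 0.001,"z": 0.025,"spin": 0,"fingers": 1},{"x": -0.003,"y": 0.001,"z": 0.05,"spin": 0,"fingers": 1},{"x": -0.003,"y": 0.001,"z": 0.0725,"spin": 0,"fingers": 1},{"x": -0.003,"y": 0.001,"z": 0.0725,"spin": 0,"fingers": 1},{"x": -0.003,"y": 0.001,"z": 0.0725,"spin": 0,"fingers": -1},{"x": -0.003,"y": 0.001,"z": 0.0725,"spin": 0,"fingers": -1},{"x": -0.003,"y": 0.001,"z": 0.0725,"spin": 0,"fingers": -1},{"x": -0.003,"y": 0.001,"z": 0.0725,"spin": 0,"fingers": -1},{"x": -0.003,"y": 0.001,"z": 0.0725,"spin": 0,"fingers": -1}]'

```text
time_s: 14.3
tcp_pos: [0.6758, 0.205, 0.0509]
eef_rot: [180.0, 0.0, -178.1]
contact_force: [-0.8, -0.5, 2.4]
gripper_width: 0.0496
gripper_force: 25.0
```

```bash
python3 - <<'E'
from h import *
go(664.4,-189.5,160,7.7)
E
```

```text
[ 0.0248 -0.3938 -0.1091] spin -0.1005 end yaw -172.3
```

Call:
drive_tool --rows '[{"x": 0,"y": 0,"z": -0.04,"spin": 0,"fingers": -1},{"x": 0,"y": 0,"z": -0.09,"spin": 0,"fingers": -1},{"x": 0.001,"y": -0.02,"z": -0.13,"spin": 0,"fingers": -1},{"x": 0.004,"y": -0.065,"z": -0.135,"spin": 0,"fingers": -1},{"x": 0.007,"y": -0.12,"z": -0.135,"spin": -0.03,"fingers": -1},{"x": 0.011,"y": -0.175,"z": -0.135,"spin": -0.06,"fingers": -1},{"x": 0.014,"y": -0.23,"z": -0.135,"spin": -0.1,"fingers": -1},{"x": 0.018,"y": -0.285,"z": -0.135,"spin": -0.1,"fingers": -1},{"x": 0.021,"y": -0.335,"z": -0.135,"spin": -0.1,"fingers": -1},{"x": 0.023,"y": -0.375,"z": -0.135,"spin": -0.1,"fingers": -1}]'

```text
time_s: 15.55
tcp_pos: [0.6644, -0.1725, 0.1846]
eef_rot: [180.0, -0.1, -172.4]
contact_force: [0.4, -0.6, -3.9]
gripper_width: 0.0498
gripper_force: 25.0
```

```bash
python3 - <<'E'
from h import *
go(664.4,-189.5,83,7.7)
E
```

```text
[ 0.0023 -0.0169  0.1016] spin -0.0017 end yaw -172.3
```

Call:
drive_tool --rows '[{"x": 0.002,"y": -0.0165,"z": 0.0,"spin": 0,"fingers": -1},{"x": 0.002,"y": -0.0165,"z": 0.03,"spin": 0,"fingers": -1},{"x": 0.002,"y": -0.0165,"z": 0.055,"spin": 0,"fingers": -1},{"x": 0.002,"y": -0.0165,"z": 0.075,"spin": 0,"fingers": -1},{"x": 0.002,"y": -0.0165,"z": 0.08,"spin": 0,"fingers": -1},{"x": 0.002,"y": -0.0165,"z": 0.08,"spin": 0,"fingers": -1}]'

```text
time_s: 16.3
tcp_pos: [0.6657, -0.1869, 0.1055]
eef_rot: [180.0, -0.0, -172.3]
contact_force: [-0.2, -0.1, -2.8]
gripper_width: 0.0496
gripper_force: 25.0
```

```bash
python3 - <<'E'
from h import *
go(664.4,-189.5,83,7.7)
E
```

```text
[ 0.0016 -0.0024  0.0225] spin -0.0001 end yaw -172.3
```

Call:
drive_tool --rows '[{"x": 0.001,"y": -0.002,"z": 0.008,"spin": 0,"fingers": -1},{"x": 0.001,"y": -0.002,"z": 0.016,"spin": 0,"fingers": -1},{"x": 0.001,"y": -0.002,"z": 0.02,"spin": 0,"fingers": -1},{"x": 0.001,"y": -0.002,"z": 0.022,"spin": 0,"fingers": -1},{"x": 0.001,"y": -0.002,"z": 0.023,"spin": 0,"fingers": -1},{"x": 0.001,"y": -0.002,"z": 0.023,"spin": 0,"fingers": -1}]'

```text
time_s: 17.05
tcp_pos: [0.665, -0.1894, 0.083]
eef_rot: [-180.0, 0.0, -172.3]
contact_force: [-1.2, 0.1, -0.8]
gripper_width: 0.0495
gripper_force: 25.0
```

Call:
drive_tool --rows '[{"x": 0,"y": 0,"z": 0.001,"spin": 0,"fingers": -1},{"x": 0,"y": 0,"z": 0.001,"spin": 0,"fingers": 1},{"x": 0,"y": 0,"z": 0,"spin": 0,"fingers": 1},{"x": 0,"y": 0,"z": 0,"spin": 0,"fingers": 1},{"x": 0,"y": 0,"z": 0,"spin": 0,"fingers": 1},{"x": 0,"y": 0,"z": -0.05,"spin": 0,"fingers": 1},{"x": 0,"y": 0,"z": -0.1,"spin": 0,"fingers": 1}]'

```text
time_s: 17.92
tcp_pos: [0.6646, -0.1894, 0.1831]
eef_rot: [180.0, -0.1, -172.3]
contact_force: [1.0, 0.4, -0.0]
gripper_width: 0.0877
gripper_force: 0.0
```

```bash
python3 - <<'E'
from h import *
go(467.2,-328.3,150,3.3)
E
```

```text
[ 0.2141 -0.1113  0.0331] spin 0.0763 end yaw -176.7
```

Call:
drive_tool --rows '[{"x": 0.04,"y": -0.02,"z": 0,"spin": 0.02,"fingers": 1},{"x": 0.09,"y": -0.045,"z": 0,"spin": 0.04,"fingers": 1},{"x": 0.14,"y": -0.07,"z": 0.01,"spin": 0.076,"fingers": 1},{"x": 0.185,"y": -0.095,"z": 0.03,"spin": 0.076,"fingers": 1},{"x": 0.214,"y": -0.111,"z": 0.05,"spin": 0.076,"fingers": 1},{"x": 0.214,"y": -0.111,"z": 0.06,"spin": 0.076,"fingers": 1},{"x": 0.214,"y": -0.111,"z": 0.06,"spin": 0.076,"fingers": 1}]'

```text
time_s: 18.8
tcp_pos: [0.4677, -0.3279, 0.1222]
eef_rot: [180.0, -0.0, -176.7]
contact_force: [0.1, 0.2, -0.2]
gripper_width: 0.0878
gripper_force: 0.0
```

```bash
python3 - <<'E'
from h import *
go(467.2,-328.3,63,3.3)
t=shot('top');s=shot('scene','s5')
f=lambda h:(h[...,2]>190)&(h[...,1]<60)
for n,p,z in(('chB',[.488,-.018,.072],.072),('log',[.665,-.189,.088],.088)): print(n,blob(t,pix(t,p)[0],z,f,25),blob(s,pix(s,p)[0],z,f,25))
E
```

```text
[ 0.0005 -0.0004  0.0592] spin -0.0001 end yaw -176.7
chB [486.9 -13.3  65.   38.2  12.8 424. ] [487.  -14.9  43.9  31.4  13.4 146.2]
log [ 668.9 -142.1  123.2   35.1  -11.3  417.2] [ 663.8 -189.2   44.7   35.1    7.6  247.1]
```

View pics/s5.png

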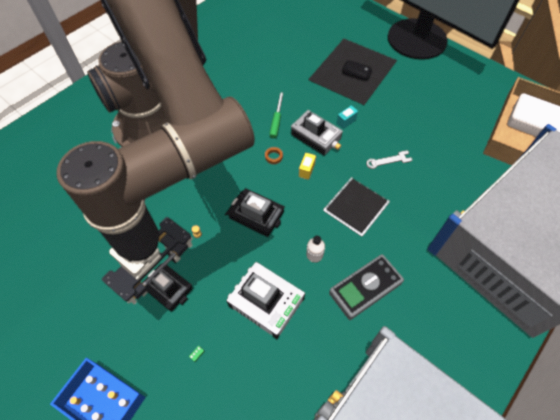

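The scene view shows both large packs seated, in the logger at (262,290) and the large charger at (256,207). The bottle is still standing at (316,250), and the gripper is over the small charger.

Call:
drive_tool --rows '[{"x": 0.0005,"y": 0,"z": 0.025,"spin": 0,"fingers": 1},{"x": 0.0005,"y": 0,"z": 0.045,"spin": 0,"fingers": 1},{"x": 0.0005,"y": 0,"z": 0.0575,"spin": 0,"fingers": 1},{"x": 0.0005,"y": 0,"z": 0.0575,"spin": 0,"fingers": 1},{"x": 0.0005,"y": 0,"z": 0.0575,"spin": 0,"fingers": -1},{"x": 0.0005,"y": 0,"z": 0.0575,"spin": 0,"fingers": -1},{"x": 0.0005,"y": 0,"z": 0.0575,"spin": 0,"fingers": -1},{"x": 0.0005,"y": 0,"z": 0.0575,"spin": 0,"fingers": -1},{"x": 0.0005,"y": 0,"z": 0.0575,"spin": 0,"fingers": -1},{"x": 0.0005,"y": 0,"z": 0.0575,"spin": 0,"fingers": -1}]' --newtons 18

```text
time_s: 20.15
tcp_pos: [0.4671, -0.328, 0.0651]
eef_rot: [-180.0, -0.0, -176.7]
contact_force: [-0.1, -1.7, 0.6]
gripper_width: 0.0334
gripper_force: 0.1
```

```bash
python3 - <<'E'
from h import *
go(467.2,-328.3,180)
go(675,200,180,2)
E
```

```text
[-1.000e-04 -3.000e-04 -1.149e-01] spin -0.0 end yaw -176.7
[-0.238   0.5151 -0.1149] spin 0.0228 end yaw -178.0
```

Call:
drive_tool --rows '[{"x": 0,"y": 0,"z": 0,"spin": 0,"fingers": -1},{"x": 0,"y": 0,"z": 0,"spin": 0,"fingers": -1},{"x": 0,"y": 0,"z": -0.04,"spin": 0,"fingers": -1},{"x": 0,"y": 0,"z": -0.09,"spin": 0,"fingers": -1},{"x": -0.01,"y": 0.025,"z": -0.125,"spin": 0,"fingers": -1},{"x": -0.033,"y": 0.072,"z": -0.13,"spin": 0.0,"fingers": -1},{"x": -0.056,"y": 0.122,"z": -0.13,"spin": 0.01,"fingers": -1},{"x": -0.079,"y": 0.172,"z": -0.13,"spin": 0.023,"fingers": -1},{"x": -0.103,"y": 0.222,"z": -0.13,"spin": 0.023,"fingers": -1},{"x": -0.126,"y": 0.272,"z": -0.13,"spin": 0.023,"fingers": -1}]'

```text
time_s: 21.4
tcp_pos: [0.5774, -0.0473, 0.195]
eef_rot: [180.0, -0.0, -178.0]
contact_force: [0.7, -0.2, -0.2]
gripper_width: 0.0321
gripper_force: 18.0
```

```bash
python3 - <<'E'
from h import *
go(675,200,140,2)
E
```

```text
[-0.1061  0.2437  0.055 ] spin -0.0001 end yaw -178.0
```

Call:
drive_tool --rows '[{"x": -0.02,"y": 0.05,"z": 0,"spin": 0,"fingers": -1},{"x": -0.043,"y": 0.1,"z": 0,"spin": 0,"fingers": -1},{"x": -0.065,"y": 0.15,"z": 0,"spin": 0,"fingers": -1},{"x": -0.087,"y": 0.2,"z": 0.02,"spin": 0,"fingers": -1},{"x": -0.1,"y": 0.23,"z": 0.04,"spin": 0,"fingers": -1},{"x": -0.1045,"y": 0.242,"z": 0.065,"spin": 0,"fingers": -1},{"x": -0.1045,"y": 0.242,"z": 0.09,"spin": 0,"fingers": -1},{"x": -0.1045,"y": 0.242,"z": 0.11,"spin": 0,"fingers": -1},{"x": -0.1045,"y": 0.242,"z": 0.12,"spin": 0,"fingers": -1},{"x": -0.1045,"y": 0.242,"z": 0.12,"spin": 0,"fingers": -1}]'

```text
time_s: 22.65
tcp_pos: [0.6728, 0.1961, 0.0743]
eef_rot: [-180.0, -0.1, -178.0]
contact_force: [-1.0, -0.3, -1.4]
gripper_width: 0.032
gripper_force: 18.0
```

```bash
python3 - <<'E'
from h import *
go(675,200,49,2)
t=shot('top','t6');s=shot('scene','s6')
g=[cv2.resize(c['pixels'][y-40:y+40,x-40:x+40],(300,300),interpolation=cv2.INTER_CUBIC) for c,x,y in[(t,435,245),(s,167,285)]]
g2=[cv2.resize(c['pixels'][y-40:y+40,x-40:x+40],(300,300),interpolation=cv2.INTER_CUBIC) for c,x,y in[(s,256,210),(s,355,185)]]
cv2.imwrite('pics/m6.png',np.vstack([np.hstack(g),np.hstack(g2)])[:,:,::-1])
for th in(65,75,90):
    f=lambda h:~((h[...,2]>th)&(h[...,1]<100))
    print(th,blob(t,(432,253),.036,f,30),blob(s,(160,280),.036,f,30))
ye=lambda h:(h[...,1]>110)&(h[...,2]>110)&(h[...,0]<40)
p=[.467,-.328,.027]; print(blob(t,pix(t,p)[0],.027,ye,20),blob(s,pix(s,p)[0],.027,ye,20))
f=lambda h:(h[...,2]>190)&(h[...,1]<60)
print('chB lab',blob(s,pix(s,[.488,-.017,.072])[0],.072,f,25))
E
```

```text
[-0.0023  0.0038  0.0253] spin -0.0002 end yaw -178.0
65 [ 467.7 -327.1   68.8   41.     3.7  496.1] [ 465.4 -326.8   68.    40.9    4.   400.2]
75 [ 467.5 -326.9   69.4   41.9    3.6  520.3] [ 465.3 -326.7   69.7   42.9    3.9  425.4]
90 [ 467.5 -327.1   70.6   43.3    3.9  545.5] [ 440.3 -328.6  177.3  155.7  -42.5 3570.1]
[ 467.3 -326.3   27.2   17.2  -84.7   72.8] [ 466.  -326.8   26.9   15.7  -87.8   54.2]
chB lab [487.6 -17.1  43.6  35.2  13.4 167.1]
```

View pics/m6.png

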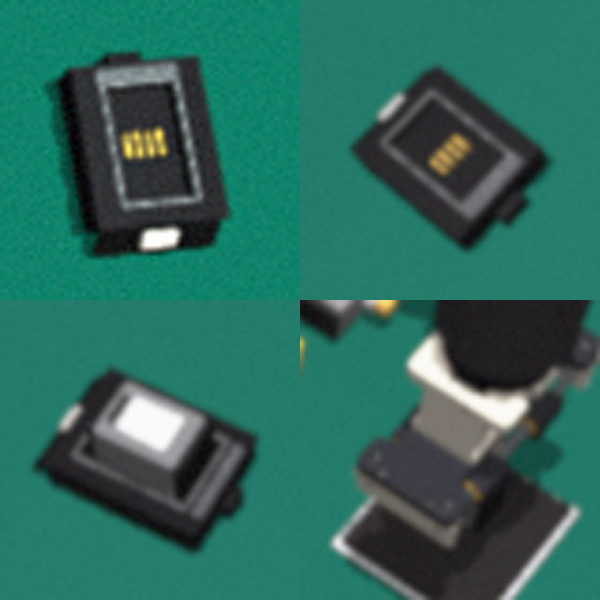

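The montage shows the small charger bay empty (top row), the large pack seated level in the large charger (lower left), and the gripper over the pad (lower right). I'll set the small pack down now.

Call:
drive_tool --rows '[{"x": -0.001,"y": 0.002,"z": 0.01,"spin": 0,"fingers": -1},{"x": -0.001,"y": 0.002,"z": 0.018,"spin": 0,"fingers": -1},{"x": -0.001,"y": 0.002,"z": 0.022,"spin": 0,"fingers": -1},{"x": -0.001,"y": 0.002,"z": 0.025,"spin": 0,"fingers": -1},{"x": -0.001,"y": 0.002,"z": 0.026,"spin": 0,"fingers": -1},{"x": -0.001,"y": 0.002,"z": 0.026,"spin": 0,"fingers": -1}]'

```text
time_s: 23.5
tcp_pos: [0.6743, 0.1985, 0.0493]
eef_rot: [180.0, 0.0, -178.0]
contact_force: [-0.0, -0.9, -2.1]
gripper_width: 0.0318
gripper_force: 18.0
```

Call:
drive_tool --rows '[{"x": 0,"y": 0,"z": 0.001,"spin": 0,"fingers": -1},{"x": 0,"y": 0,"z": 0.002,"spin": 0,"fingers": -1},{"x": 0,"y": 0,"z": 0.002,"spin": 0,"fingers": -1}]'

```text
time_s: 23.88
tcp_pos: [0.6744, 0.1985, 0.0492]
eef_rot: [180.0, 0.1, -178.0]
contact_force: [-5.2, -0.9, 10.9]
gripper_width: 0.032
gripper_force: 18.0
```

Call:
drive_tool --rows '[{"x": 0,"y": 0,"z": -0.001,"spin": 0,"fingers": 1},{"x": 0,"y": 0,"z": -0.001,"spin": 0,"fingers": 1},{"x": 0,"y": 0,"z": -0.001,"spin": 0,"fingers": 1},{"x": 0,"y": 0,"z": -0.001,"spin": 0,"fingers": 1},{"x": 0,"y": 0,"z": -0.001,"spin": 0,"fingers": 1},{"x": 0,"y": 0,"z": -0.05,"spin": 0,"fingers": 1},{"x": 0,"y": 0,"z": -0.1,"spin": 0,"fingers": 1}]'

```text
time_s: 24.75
tcp_pos: [0.6738, 0.1982, 0.1475]
eef_rot: [-179.9, -0.1, -178.0]
contact_force: [0.5, 0.8, 0.9]
gripper_width: 0.0873
gripper_force: 0.0
```

```bash
python3 - <<'E'
from h import *
go(422.5,314.6,130,2.8)
E
```

```text
[0.2471 0.1251 0.0175] spin -0.014 end yaw -177.2
```

Call:
drive_tool --rows '[{"x": 0.03,"y": 0.015,"z": -0.02,"spin": 0,"fingers": 1},{"x": 0.08,"y": 0.04,"z": -0.02,"spin": -0.014,"fingers": 1},{"x": 0.13,"y": 0.066,"z": -0.02,"spin": -0.014,"fingers": 1},{"x": 0.18,"y": 0.091,"z": -0.01,"spin": -0.014,"fingers": 1},{"x": 0.22,"y": 0.112,"z": 0.0,"spin": -0.014,"fingers": 1},{"x": 0.247,"y": 0.125,"z": 0.017,"spin": -0.014,"fingers": 1},{"x": 0.247,"y": 0.125,"z": 0.017,"spin": -0.014,"fingers": 1},{"x": 0.247,"y": 0.125,"z": 0.017,"spin": -0.014,"fingers": 1}]'

```text
time_s: 25.75
tcp_pos: [0.4234, 0.3151, 0.1306]
eef_rot: [180.0, 0.0, -177.2]
contact_force: [0.4, 0.9, -1.4]
gripper_width: 0.0875
gripper_force: 0.0
```

```bash
python3 - <<'E'
from h import *
go(422.5,314.6,72,2.8)
t=shot('top');s=shot('scene')
f=lambda h:(h[...,2]>190)&(h[...,1]<60)
p=[.675,.199,.056];print('pad',blob(t,pix(t,p)[0],.056,f,25),blob(s,pix(s,p)[0],.056,f,25))
E
```

```text
[ 0.0009 -0.0005  0.0586] spin 0.0007 end yaw -177.2
pad [675.1 198.6  35.6  24.7   1.2 138.9] [674.4 199.2  33.   22.5   0.9  73.6]
```

Call:
drive_tool --rows '[{"x": 0.001,"y": -0.0005,"z": 0.025,"spin": 0,"fingers": 1},{"x": 0.001,"y": -0.0005,"z": 0.045,"spin": 0,"fingers": 1},{"x": 0.001,"y": -0.0005,"z": 0.0575,"spin": 0,"fingers": 1},{"x": 0.001,"y": -0.0005,"z": 0.0575,"spin": 0,"fingers": -1},{"x": 0.001,"y": -0.0005,"z": 0.0575,"spin": 0,"fingers": -1},{"x": 0.001,"y": -0.0005,"z": 0.0575,"spin": 0,"fingers": -1},{"x": 0.001,"y": -0.0005,"z": 0.0575,"spin": 0,"fingers": -1},{"x": 0.001,"y": -0.0005,"z": 0.0575,"spin": 0,"fingers": -1},{"x": 0.001,"y": -0.0005,"z": 0.0575,"spin": 0,"fingers": -1},{"x": 0.001,"y": -0.0005,"z": 0.0575,"spin": 0,"fingers": -1}]'

```text
time_s: 27.1
tcp_pos: [0.422, 0.3142, 0.0727]
eef_rot: [-180.0, 0.0, -177.2]
contact_force: [-0.2, -0.6, 2.3]
gripper_width: 0.0318
gripper_force: 17.9
```

```bash
python3 - <<'E'
from h import *
go(422.5,314.6,180)
go(530,0,180,2.8); go(466.9,-326.9,180,3.8)
E
```

```text
[-0.0006  0.0004 -0.1073] spin -0.0 end yaw -177.2
[-0.0925 -0.3191 -0.1073] spin 0.0001 end yaw -177.2
[-0.0135 -0.6425 -0.1073] spin -0.0174 end yaw -176.2
```

Call:
drive_tool --rows '[{"x": 0,"y": 0,"z": -0.04,"spin": 0,"fingers": -1},{"x": 0,"y": 0,"z": -0.09,"spin": 0,"fingers": -1},{"x": -0.01,"y": -0.025,"z": -0.11,"spin": 0,"fingers": -1},{"x": -0.025,"y": -0.075,"z": -0.11,"spin": 0,"fingers": -1},{"x": -0.038,"y": -0.13,"z": -0.11,"spin": 0,"fingers": -1},{"x": -0.048,"y": -0.188,"z": -0.11,"spin": -0.005,"fingers": -1},{"x": -0.055,"y": -0.247,"z": -0.11,"spin": -0.01,"fingers": -1},{"x": -0.058,"y": -0.307,"z": -0.11,"spin": -0.017,"fingers": -1},{"x": -0.057,"y": -0.366,"z": -0.11,"spin": -0.017,"fingers": -1},{"x": -0.05,"y": -0.425,"z": -0.11,"spin": -0.017,"fingers": -1}]'

```text
time_s: 28.35
tcp_pos: [0.4924, -0.1096, 0.1824]
eef_rot: [180.0, -0.0, -176.2]
contact_force: [1.2, 0.2, -1.8]
gripper_width: 0.0319
gripper_force: 17.9
```

```bash
python3 - <<'E'
from h import *
go(466.9,-326.9,110,3.8)
s=shot('scene','s7')
for th in(90,120): print(blob(s,pix(s,[.41,.31,.044])[0],.044,lambda h:h[...,2]<th,30))
ye=lambda h:(h[...,1]>110)&(h[...,2]>110)&(h[...,0]<40)
print(blob(s,pix(s,[.4225,.314,.035])[0],.035,ye,15))
cv2.imwrite('pics/m7.png',cv2.resize(s['pixels'][90:170,275:355],(400,400),interpolation=cv2.INTER_CUBIC)[:,:,::-1])
E
```

```text
[ 0.0398 -0.2151  0.0724] spin -0.0004 end yaw -176.2
[421.3 315.6  71.7  43.6   1.9 198.7]
[421.  315.7  75.7  47.8   1.9 272.8]
[421.2 315.7  26.1  13.4 -87.6  21.9]
```

View pics/m7.png

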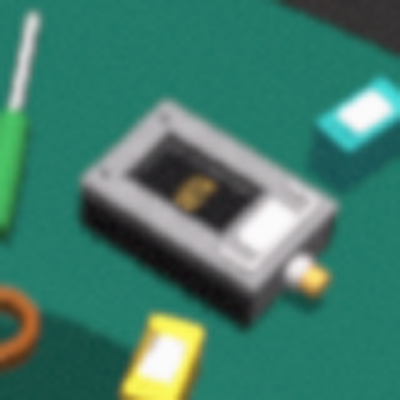

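The meter bay is empty and shows clearly in the scene crop around pixel (313,128). It measures 71.7 x 43.6 mm, which matches the given size. I'll carry on to the small charger.

Call:
drive_tool --rows '[{"x": 0.009,"y": -0.05,"z": 0,"spin": 0,"fingers": -1},{"x": 0.019,"y": -0.105,"z": 0,"spin": 0,"fingers": -1},{"x": 0.029,"y": -0.155,"z": 0,"spin": 0,"fingers": -1},{"x": 0.036,"y": -0.195,"z": 0.01,"spin": 0,"fingers": -1},{"x": 0.0395,"y": -0.214,"z": 0.03,"spin": 0,"fingers": -1},{"x": 0.0395,"y": -0.214,"z": 0.055,"spin": 0,"fingers": -1},{"x": 0.0395,"y": -0.214,"z": 0.08,"spin": 0,"fingers": -1},{"x": 0.0395,"y": -0.214,"z": 0.092,"spin": 0,"fingers": -1},{"x": 0.0395,"y": -0.214,"z": 0.092,"spin": 0,"fingers": -1}]'

```text
time_s: 29.52
tcp_pos: [0.4668, -0.3237, 0.0899]
eef_rot: [180.0, -0.1, -176.2]
contact_force: [-0.5, -0.4, -0.6]
gripper_width: 0.0321
gripper_force: 17.9
```

```bash
python3 - <<'E'
from h import *
go(466.9,-326.9,64.7,3.8)
E
```

```text
[ 0.0001 -0.0032  0.0252] spin -0.0004 end yaw -176.2
```

Call:
drive_tool --rows '[{"x": 0,"y": -0.0025,"z": 0.01,"spin": 0,"fingers": -1},{"x": 0,"y": -0.0025,"z": 0.018,"spin": 0,"fingers": -1},{"x": 0,"y": -0.0025,"z": 0.022,"spin": 0,"fingers": -1},{"x": 0,"y": -0.0025,"z": 0.025,"spin": 0,"fingers": -1},{"x": 0,"y": -0.0025,"z": 0.026,"spin": 0,"fingers": -1},{"x": 0,"y": -0.0025,"z": 0.026,"spin": 0,"fingers": -1}]'

```text
time_s: 30.28
tcp_pos: [0.4676, -0.3265, 0.0648]
eef_rot: [-180.0, 0.0, -176.2]
contact_force: [0.6, 0.2, -1.9]
gripper_width: 0.0318
gripper_force: 17.9
```

Call:
drive_tool --rows '[{"x": 0,"y": 0,"z": 0.001,"spin": 0,"fingers": -1},{"x": 0,"y": 0,"z": 0.0015,"spin": 0,"fingers": -1},{"x": 0,"y": 0,"z": 0.0015,"spin": 0,"fingers": -1}]'

```text
time_s: 30.65
tcp_pos: [0.4677, -0.3265, 0.0647]
eef_rot: [-180.0, 0.0, -176.2]
contact_force: [-4.4, 3.3, 12.9]
gripper_width: 0.0319
gripper_force: 17.9
```

Contact at the expected height, so I'll release and go back for the parked small pack.

Call:
drive_tool --rows '[{"x": 0,"y": 0,"z": -0.001,"spin": 0,"fingers": 1},{"x": 0,"y": 0,"z": -0.001,"spin": 0,"fingers": 1},{"x": 0,"y": 0,"z": -0.001,"spin": 0,"fingers": 1},{"x": 0,"y": 0,"z": -0.001,"spin": 0,"fingers": 1},{"x": 0,"y": 0,"z": -0.001,"spin": 0,"fingers": 1},{"x": 0,"y": 0,"z": -0.05,"spin": 0,"fingers": 1},{"x": 0,"y": 0,"z": -0.1,"spin": 0,"fingers": 1}]'

```text
time_s: 31.52
tcp_pos: [0.467, -0.3264, 0.1637]
eef_rot: [180.0, -0.1, -176.2]
contact_force: [1.5, 0.4, -0.1]
gripper_width: 0.0874
gripper_force: 0.0
```

```bash
python3 - <<'E'
from h import *
go(674.7,198.8,150,1.6)
E
```

```text
[-0.2418  0.5104  0.0137] spin 0.038 end yaw -178.4
```

Call:
drive_tool --rows '[{"x": -0.015,"y": 0.03,"z": -0.01,"spin": 0,"fingers": 1},{"x": -0.04,"y": 0.082,"z": -0.01,"spin": 0.01,"fingers": 1},{"x": -0.065,"y": 0.137,"z": -0.01,"spin": 0.02,"fingers": 1},{"x": -0.091,"y": 0.192,"z": -0.01,"spin": 0.03,"fingers": 1},{"x": -0.117,"y": 0.247,"z": -0.01,"spin": 0.038,"fingers": 1},{"x": -0.143,"y": 0.302,"z": -0.01,"spin": 0.038,"fingers": 1},{"x": -0.169,"y": 0.357,"z": -0.01,"spin": 0.038,"fingers": 1},{"x": -0.195,"y": 0.412,"z": 0,"spin": 0.038,"fingers": 1},{"x": -0.221,"y": 0.467,"z": 0.0,"spin": 0.038,"fingers": 1},{"x": -0.2415,"y": 0.5095,"z": 0.015,"spin": 0.038,"fingers": 1}]'

```text
time_s: 32.78
tcp_pos: [0.6762, 0.2006, 0.1488]
eef_rot: [180.0, 0.1, -178.3]
contact_force: [0.6, 0.4, 1.1]
gripper_width: 0.0877
gripper_force: 0.0
```

```bash
python3 - <<'E'
from h import *
go(674.7,198.8,110,1.6);go(674.7,198.8,48.5,1.6)
E
```

```text
[ 0.0016 -0.0017  0.0388] spin 0.0011 end yaw -178.4
[ 0.0016 -0.0017  0.1003] spin 0.0011 end yaw -178.4
```

Call:
drive_tool --rows '[{"x": 0.0005,"y": -0.001,"z": 0.03,"spin": 0,"fingers": 1},{"x": 0.0005,"y": -0.001,"z": 0.06,"spin": 0,"fingers": 1},{"x": 0.0005,"y": -0.001,"z": 0.085,"spin": 0,"fingers": 1},{"x": 0.0005,"y": -0.001,"z": 0.099,"spin": 0,"fingers": 1},{"x": 0.0005,"y": -0.001,"z": 0.099,"spin": 0,"fingers": -1},{"x": 0.0005,"y": -0.001,"z": 0.099,"spin": 0,"fingers": -1},{"x": 0.0005,"y": -0.001,"z": 0.099,"spin": 0,"fingers": -1},{"x": 0.0005,"y": -0.001,"z": 0.099,"spin": 0,"fingers": -1},{"x": 0.0005,"y": -0.001,"z": 0.099,"spin": 0,"fingers": -1},{"x": 0.0005,"y": -0.001,"z": 0.099,"spin": 0,"fingers": -1}]'

```text
time_s: 34.02
tcp_pos: [0.6746, 0.1969, 0.0493]
eef_rot: [180.0, 0.0, -178.4]
contact_force: [0.5, 0.9, 0.3]
gripper_width: 0.0331
gripper_force: 0.6
```

Call:
drive_tool --rows '[{"x": 0,"y": 0,"z": 0,"spin": 0,"fingers": -1},{"x": 0,"y": 0,"z": -0.005,"spin": 0,"fingers": -1}]'

```text
time_s: 34.28
tcp_pos: [0.674, 0.1965, 0.0536]
eef_rot: [-180.0, -0.1, -178.4]
contact_force: [-0.4, 0.9, -0.9]
gripper_width: 0.0317
gripper_force: 18.0
```

```bash
python3 - <<'E'
from h import *
go(421.8,315.2,150,2.2)
E
```

```text
[ 0.2488  0.1256 -0.0964] spin -0.0108 end yaw -177.8
```

Call:
drive_tool --rows '[{"x": 0,"y": 0,"z": -0.05,"spin": 0,"fingers": -1},{"x": 0,"y": 0,"z": -0.1,"spin": 0,"fingers": -1},{"x": 0.03,"y": 0.015,"z": -0.12,"spin": 0,"fingers": -1},{"x": 0.08,"y": 0.04,"z": -0.12,"spin": -0.011,"fingers": -1},{"x": 0.13,"y": 0.066,"z": -0.12,"spin": -0.011,"fingers": -1},{"x": 0.18,"y": 0.091,"z": -0.12,"spin": -0.011,"fingers": -1},{"x": 0.222,"y": 0.112,"z": -0.11,"spin": -0.011,"fingers": -1},{"x": 0.2485,"y": 0.1255,"z": -0.09,"spin": -0.011,"fingers": -1},{"x": 0.2485,"y": 0.1255,"z": -0.065,"spin": -0.011,"fingers": -1},{"x": 0.2485,"y": 0.1255,"z": -0.055,"spin": -0.011,"fingers": -1}]'

```text
time_s: 35.52
tcp_pos: [0.4218, 0.3149, 0.1083]
eef_rot: [-179.9, -0.1, -177.7]
contact_force: [0.7, 0.5, -1.4]
gripper_width: 0.0317
gripper_force: 18.0
```

```bash
python3 - <<'E'
from h import *
go(421.8,315.2,73.3,2.2)
E
```

```text
[0.     0.0003 0.035 ] spin 0.0011 end yaw -177.8
```

Call:
drive_tool --rows '[{"x": 0,"y": 0,"z": 0.012,"spin": 0,"fingers": -1},{"x": 0,"y": 0,"z": 0.022,"spin": 0,"fingers": -1},{"x": 0,"y": 0,"z": 0.03,"spin": 0,"fingers": -1},{"x": 0,"y": 0,"z": 0.033,"spin": 0,"fingers": -1},{"x": 0,"y": 0,"z": 0.035,"spin": 0,"fingers": -1},{"x": 0,"y": 0,"z": 0.035,"spin": 0,"fingers": -1}]'

```text
time_s: 36.28
tcp_pos: [0.4227, 0.3154, 0.0742]
eef_rot: [180.0, 0.0, -177.8]
contact_force: [-0.1, -0.4, -1.0]
gripper_width: 0.0316
gripper_force: 18.0
```

Call:
drive_tool --rows '[{"x": 0,"y": 0,"z": 0.001,"spin": 0,"fingers": -1},{"x": 0,"y": 0,"z": 0.002,"spin": 0,"fingers": -1},{"x": 0,"y": 0,"z": 0.002,"spin": 0,"fingers": -1}]'

```text
time_s: 36.65
tcp_pos: [0.4227, 0.3156, 0.0732]
eef_rot: [180.0, 0.0, -177.7]
contact_force: [-2.5, -1.5, 8.7]
gripper_width: 0.0318
gripper_force: 18.0
```

Seated at the expected height. I'll release, retreat upwards and swing clear for a final look.

Call:
drive_tool --rows '[{"x": 0,"y": 0,"z": -0.001,"spin": 0,"fingers": 1},{"x": 0,"y": 0,"z": -0.001,"spin": 0,"fingers": 1},{"x": 0,"y": 0,"z": -0.001,"spin": 0,"fingers": 1},{"x": 0,"y": 0,"z": -0.001,"spin": 0,"fingers": 1},{"x": 0,"y": 0,"z": -0.001,"spin": 0,"fingers": 1},{"x": 0,"y": 0,"z": -0.05,"spin": 0,"fingers": 1},{"x": 0,"y": 0,"z": -0.1,"spin": 0,"fingers": 1},{"x": 0.02,"y": 0.05,"z": -0.14,"spin": 0,"fingers": 1},{"x": 0.05,"y": 0.1,"z": -0.15,"spin": 0,"fingers": 1},{"x": 0.09,"y": 0.15,"z": -0.15,"spin": 0,"fingers": 1}]'

```text
time_s: 37.9
tcp_pos: [0.3278, 0.4621, 0.2238]
eef_rot: [179.8, 0.1, -177.8]
contact_force: [1.1, 0.0, -0.9]
gripper_width: 0.0875
gripper_force: 0.0
```

```bash
python3 - <<'E'
from h import *
t=shot('top','t9');s=shot('scene','s9')
f=lambda h:(h[...,2]>190)&(h[...,1]<60)
for n,p in(('chB',[.488,-.018,.072]),('log',[.665,-.189,.088]),('chS',[.467,-.327,.072]),('met',[.422,.315,.08])):
    print(n,blob(t,pix(t,p)[0],p[2],f,25),blob(s,pix(s,p)[0],p[2],f,25))
print('bottle',ray(s,(317,240),.1))
a=[cv2.resize(c['pixels'][y-40:y+40,x-40:x+40],(300,300),interpolation=cv2.INTER_CUBIC) for c,x,y in[(s,264,290),(s,256,210),(s,167,285),(s,317,130)]]
cv2.imwrite('pics/m9.png',np.vstack([np.hstack(a[:2]),np.hstack(a[2:])])[:,:,::-1])
E
```

```text
chB [484.7 -17.4  56.9  42.8  13.2 352.5] [487.4 -17.   42.9  34.2  13.2 159.7]
log [ 664.4 -188.5   44.5   35.2    7.6  262.2] [ 663.5 -189.1   43.4   33.7    8.2  230.9]
chS [ 468.3 -325.7   34.3   24.5    3.7  155.2] [ 467.2 -326.1   32.3   22.4    2.8  105.2]
met [422.8 315.9  34.1  23.5   2.9 163.8] [422.3 317.2  31.4  23.1   3.1  53.5]
bottle [[ 0.68990146 -0.00701199]]
```

View pics/m9.png

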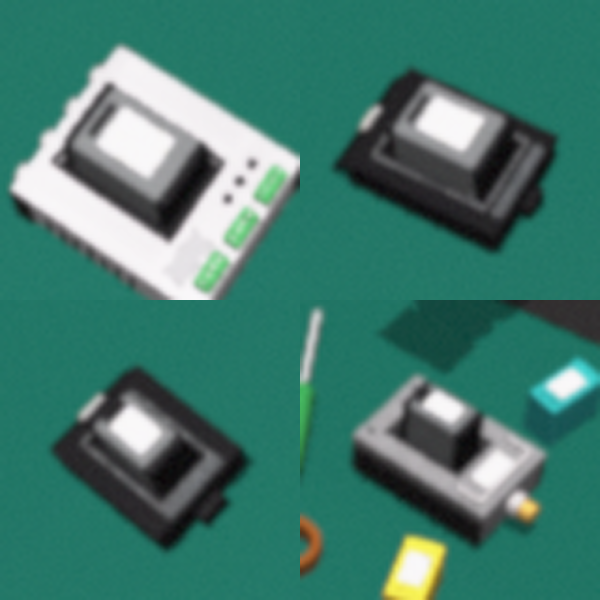

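View pics/t9.png

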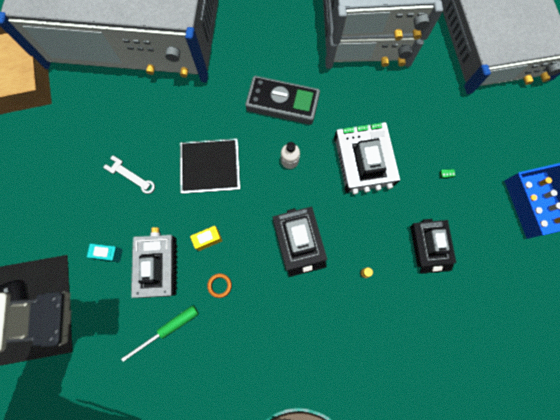

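The close-ups show all four packs level in their bays, with label centres within 2 mm of the bay centres. The top view shows the bottle untouched at (290,155), the pad empty and the arm clear.

```bash
python3 -c "
from plant import r
print(r.close_job())"
```

```text
the job is handed in; nothing more can be done
None
```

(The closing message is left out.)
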